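Set the adhesive console's selector and start the shot

TASK

Without gripping anything, push the orange tab sideways with a fingertip to step the metering console's selector round until its pointer clicks in at the green mark, and let go of it. Then press the white start button all the way down and release it; do not press it before the selector is at green. Do not disturb the cup on the console or the other loose things on the bench.

Things in the scene. Friction and masses are not known exactly. Their poses are not given: they have to be found in the camera images.
- console: grey adhesive-metering console fixed to the bench, 280 (its x) x 400 (its y) x 60 mm tall, yellow stripe on its front edge; origin under its centre; its -x side is the front, towards the robot. It carries the selector, four colour marks, the start button and a loose cup.
- selector_axis (a point): point on the selector's vertical turning axis at the height of the console's top face (60 mm above the bench); its x and y axes are the console's. The black selector disc around it has radius 70 mm, top 83 mm above the bench, with a raised hub of radius 40 mm, top 89 mm
- selector (a joint): selector angle, rad, growing anticlockwise seen from above; 0: tab points to the console's front (-x). Six clicks 30 degrees apart, -75 to 75; stops at +-80. It starts at or between the plain ticks (+-15); the colour marks are at +-45, +-75 in changing order. Let go within 12 degrees of a click it springs into it; 3 to 4.5 N at the tab carries it past the half-way crest, then it springs on by itself.
- tab (a point): centre of the upright orange tab at the selector's rim, pushed sideways to turn the selector: 16 mm thick along the turning direction, 46 mm long radially (56 to 102 mm from the axis), top 123 mm above the bench. This point is 79 mm from the axis, 94 mm above the bench; its -x axis points outward. Its broad faces are selector_c3 (the one pushed to turn clockwise) and selector_c4.
- pointer (a point): point 118 mm from the axis that the tab and its small orange pointer aim at, 62 mm above the bench; it turns with the selector and lies on a mark's centre when the selector is at that mark
- start_top (a point): centre of the top of the round white start button (28 mm across, in a black housing) on the console's front right part; it is pressed straight down
- start (a joint): travel of the start button, m: 0 up, 0.006 fully down; spring, fully down takes 5 N; it comes back up when let go
- mark_green: flat green disc, 26 mm across, 2 mm thick, on the console's top, centre 118 mm from the selector's axis; origin at its underside (60 mm above the bench)
- mark_yellow: flat yellow disc, 26 mm across, 2 mm thick, on the console's top, centre 118 mm from the selector's axis; origin at its underside (60 mm above the bench)
- mark_blue: flat blue disc, 26 mm across, 2 mm thick, on the console's top, centre 118 mm from the selector's axis; origin at its underside (60 mm above the bench)
- mark_black: flat black disc, 26 mm across, 2 mm thick, on the console's top, centre 118 mm from the selector's axis; origin at its underside (60 mm above the bench)
- cup: white open mixing cup, 60 mm across the rim, 55 mm tall, standing loose on the console's far right corner; origin under its centre
- cartridge: twin-barrel adhesive cartridge standing on end, 34 x 70 mm, 159 mm tall, loose on the bench; origin under its centre
- primer: amber jar with black cap, 64 mm across, 85 mm tall, loose on the bench; origin under its centre
- tape: roll of blue tape lying flat, 96 mm across, 25 mm tall, loose on the bench; origin under its centre
- bracket: aluminium angle bracket, 50 x 60 x 50 mm, loose on the bench; origin under its foot plate's centre
- screwdriver: screwdriver with yellow handle lying loose on the bench along its own x; origin at its underside

How it is judged:
By the outcome, as a careful person would: the job done as asked, in the order asked, and still so for the second after the job is handed in, with the robot touching nothing.
It also fails if it takes over 43 s, if anything falls off the work surface, if the arm or the gripper's body presses on something with over 40 N, if the wrist force passes 120 N, or if a joint passes its speed limit or range.

ROBOT

A 6-joint arm with a two-finger parallel gripper is mounted at the origin on the work surface. World frame = base frame: x ahead of the robot, y to its left, z up, the work surface at z = 0. Lengths are in m, angles in rad, forces in N, time in s.
With the tool pointing down it reaches from about 0.25 to 0.725 m from the base axis. Payload 4 kg.
Tool frame: the origin (TCP) lies midway between the tips of the shut fingers; the grasp point (between the pads) lies pinch_z behind it (pinch_z is the distance from the TCP to the grasp point, in m); z points along the fingers, y is the direction in which the jaws open and shut (so a half turn about z gives the same grasp; the last joint's range is limited). The gripper opens to 85 mm and grips with 20 to 120 N. Pads are 22 mm wide; open, the fingers measure 114 mm over their backs; the gripper's body (76 mm by 85 mm) begins 54 mm behind the grasp point. The pads swing forward as they close: fully open they stand 13 mm farther back than shut.
Start: joints at [-1.147, 0.241, 0.005, 1.335, 0, 1.571], TCP at [0.206, -0.456, 0.231] pointing down, gripper open.
Joint ranges: [-2.72, 2.72], [-1.05, 1.87], [-1.09, 1.28], [-1.99, 2.15], [-1.42, 1.44], [-3.14, 3.14]. Speed limits (rad/s): [2.79, 2.79, 3.14, 3.14, 3.14, 3.14].

INTERFACE

Orientations are given as a unit quaternion [x, y, z, w].
In Python, from workcell import * gives the robot as it stands.
- The arm moves only by the tool move_arm, never from a script. Its argument "motion" is a list of rows, each a list of 3 entries, a list of its own where there are three numbers: the finger opening in mm, from 0 to 85.4, then the shift along the tool's x, y, z in units of 50 mm (1.0 is 50 mm), then the turn about the tool's z in units of 6 degrees (1.0 is 6 degrees). In form: [[claw, [dx, dy, dz], roll], ...]. A call has exactly 10 rows; each row is the pose to reach, as a shift and turn from the pose commanded when the call began, along the tool's axes at that moment; what a row does not reach only later rows make up. A row lasts 1/10 s, in which the tool goes at most 50 mm and 8.59 degrees, less where a joint would pass 70% of its speed; a pose out of reach is approached as far as the arm can. A call with a gripper value outside its range is refused whole. The fingers move at their own pace and stop on an object; the grip force is fixed at half the most. Time passes only in rows, so rows that repeat a pose let the fingers close, or fill a call up. It gives the time, the measured TCP pose, the force and the opening at its end, in the units of the state.
- get_obs(): the state, without advancing time (a new reading comes with each control period).
- camera(name): name is "side" or "top"; returns a dict with "color" (400x640x3 uint8, red, green, blue), "fx", "fy", "cx", "cy" (pixels), "distortion" ([k1, k2, p1, p2, k3] as OpenCV has them; the pictures are not rectified), "rvec" (rotation vector, rad) and "tvec" (3), from world to camera coordinates, as OpenCV has them. Camera axes: x right, y down, z forward; pixel columns grow to the right and rows downward; lengths in m; the calibration is good to about 2 mm. A picture is of the moment at which its call begins. There is no depth.
- job_done(): hands the job in, once; it reports no verdict.
The state is a dict: "clock": time; "joint_pos": joint angles; "joint_vel": joint speeds; "tau": joint torques, N m; "eef_pos": TCP position; "tool_rot": TCP orientation; "ft_force": force on the tool from outside, world axes, zero at the start; "ft_torque": the same for the moment, N m; "grip_width": finger opening in m.
Only numpy, scipy, OpenCV 4.12 (cv2) and the standard library are available. Lean on these libraries where they do the work, as an engineer would, in place of code of your own. Each camera call takes 0.05 s, during which the arm holds its last target.

## Working session

There is one attempt and no reset: what is moved stays moved. The work goes in short steps, Python scripts to look and compute and a tool call to move; the robot and the scene stay as the last step left them, time stands still between calls to the robot, and variables do not carry over. Pictures are saved under pics/ and viewed, and the job is handed in when it is done.

Besides the shell and the picture viewer there is one more tool, called as name(argument=value, ...) on one line, values as JSON. move_arm: Moves the arm, as the interface text tells. Its arguments: {"type":"object","properties":{"motion":{"type":"array","items":{"type":"array"}}},"required":["motion"]}

```bash
mkdir -p pics; ls; python3 - <<'E'
from workcell import *
import cv2
o=get_obs(); print({k:(v if not hasattr(v,'round') else v) for k,v in o.items()})
for n in("top","side"):
    c=camera(n); cv2.imwrite(f"pics/{n}0.png",c["color"][:,:,::-1]); print({k:v for k,v in c.items() if k!="color"})
E
```

```text
pics
{'clock': 0.0, 'joint_pos': array([-1.14698491e+00,  2.41433188e-01,  3.72367074e-03,  1.33524081e+00,
       -2.94758038e-05,  1.57080056e+00]), 'joint_vel': array([-1.48378509e-03, -1.20637311e-03,  6.69345460e-04,  1.46756100e-05,
       -2.25734721e-03, -6.09477955e-04]), 'tau': array([ 1.60889682e-03, -3.72312176e+01,  2.52411675e+01,  1.69993518e-02,
        2.18350037e-04, -1.01863872e-06]), 'eef_pos': array([ 0.20534359, -0.45517577,  0.23040269]), 'tool_rot': array([ 9.77631750e-01,  2.10321187e-01, -2.40928417e-04, -1.04980792e-03]), 'ft_force': array([-0.08903564,  0.65972131,  0.06535072]), 'ft_torque': array([ 0.02777761,  0.01967856, -0.05931472]), 'grip_width': 0.08528657131451303}
{'fx': 409.93006186787534, 'fy': 409.93006186787534, 'cx': 324.862877342009, 'cy': 202.07397782479973, 'distortion': array([-0.01488575,  0.        ,  0.        ,  0.        ,  0.        ]), 'rvec': array([ 2.18929752, -2.13930025,  0.08059128]), 'tvec': array([-0.06906051,  0.56406666,  1.40860053])}
{'fx': 454.5823980504767, 'fy': 454.5823980504767, 'cx': 327.2214869852395, 'cy': 195.36309490412214, 'distortion': array([-0.09414779,  0.        ,  0.        ,  0.        ,  0.        ]), 'rvec': array([ 0.88533654, -2.53205101,  1.10488938]), 'tvec': array([0.38212485, 0.35505117, 1.56068597])}
```

View pics/top0.png

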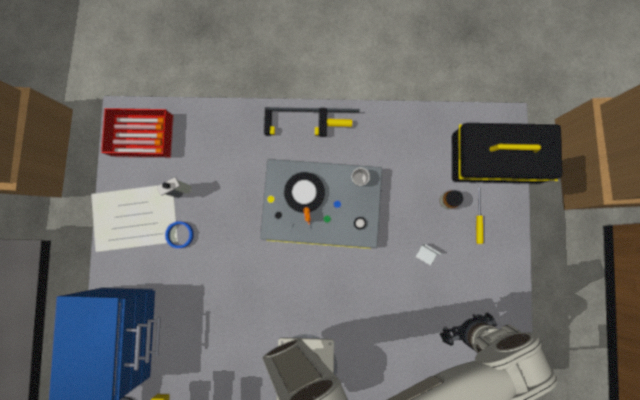

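View pics/side0.png

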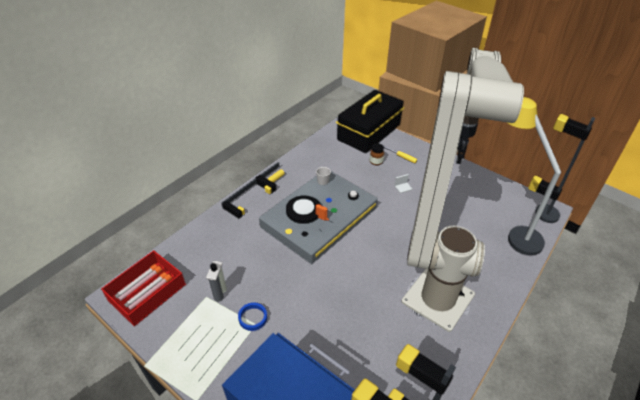

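The top view shows the console around (320,205), the hub at (304,192) and the tab at (307,215). The marks are green (327,219), blue (337,204), black (278,215) and yellow (270,199), and the start button is at (360,223). Next I'll measure these precisely.

```bash
cat > h.py <<'E'
from workcell import *
import cv2, numpy as np
def ray(c,uv):
    K=np.array([[c["fx"],0,c["cx"]],[0,c["fy"],c["cy"]],[0,0,1]])
    R,_=cv2.Rodrigues(c["rvec"]); n=cv2.undistortPoints(np.array([[uv]],float),K,c["distortion"])[0,0]
    return -R.T@c["tvec"], R.T@np.array([n[0],n[1],1])
def onz(c,uv,z):
    o,d=ray(c,uv); return o+d*(z-o[2])/d[2]
def blobs(c,lo,hi,box,amin=8):
    hsv=cv2.cvtColor(c["color"],cv2.COLOR_RGB2HSV); m=cv2.inRange(hsv,np.array(lo),np.array(hi))
    x0,y0,x1,y1=box; k=np.zeros_like(m); k[y0:y1,x0:x1]=m[y0:y1,x0:x1]
    n,l,s,ce=cv2.connectedComponentsWithStats(k)
    return sorted([(int(s[i][4]),ce[i].round(2),s[i][:4]) for i in range(1,n) if s[i][4]>=amin],key=lambda t:-t[0])
E
python3 - <<'E'
from h import *
boxes={"top":(255,150,395,255),"side":(255,160,385,262)}
cols={"green":((50,100,40),(80,255,255),.062),"blue":((100,120,60),(130,255,255),.062),"yellow":((22,120,80),(35,255,255),.062),"orange":((3,150,80),(16,255,255),.1),"white":((0,0,200),(180,40,255),.089)}
for n in("top","side"):
    c=camera(n); print(n)
    for k,(lo,hi,z) in cols.items():
        for a,ce,bb in blobs(c,lo,hi,boxes[n])[:3]: print(k,a,ce,bb,onz(c,ce,z).round(4))
    x0,y0,x1,y1=boxes[n]
    cv2.imwrite(f"pics/{n}z.png",cv2.resize(c["color"][y0:y1,x0:x1,::-1],None,fx=5,fy=5,interpolation=cv2.INTER_CUBIC))
E
```

```text
top
green 34 [326.71 218.5 ] [324 216   7   6] [ 0.5062 -0.0644  0.062 ]
blue 40 [336.92 203.8 ] [334 201   7   7] [ 0.5571 -0.098   0.062 ]
yellow 40 [270.38 198.9 ] [267 196   8   7] [0.5689 0.1299 0.062 ]
orange 79 [306.73 213.46] [303 207   8  15] [0.5194 0.0016 0.1   ]
white 331 [303.7 191.5] [294 182  21  21] [0.5937 0.0146 0.089 ]
side
green 21 [333.48 209.9 ] [331 208   6   5] [ 0.5054 -0.0634  0.062 ]
blue 21 [328.38 199.57] [326 198   6   4] [ 0.5566 -0.0968  0.062 ]
yellow 187 [344.26 230.32] [315 204  61  53] [ 0.4085 -0.0033  0.062 ]
yellow 104 [275.93 175.62] [268 170  16  12] [ 0.818  -0.0717  0.062 ]
yellow 45 [267.44 188.58] [264 185   8   9] [0.7897 0.01   0.062 ]
orange 149 [320.8  211.57] [315 204  13  16] [0.5149 0.0047 0.1   ]
white 215 [303.03 206.21] [294 200  19  14] [0.5927 0.0168 0.089 ]
white 15 [352.87 192.53] [351 191   5   4] [ 0.4891 -0.168   0.089 ]
```

View pics/topz.png

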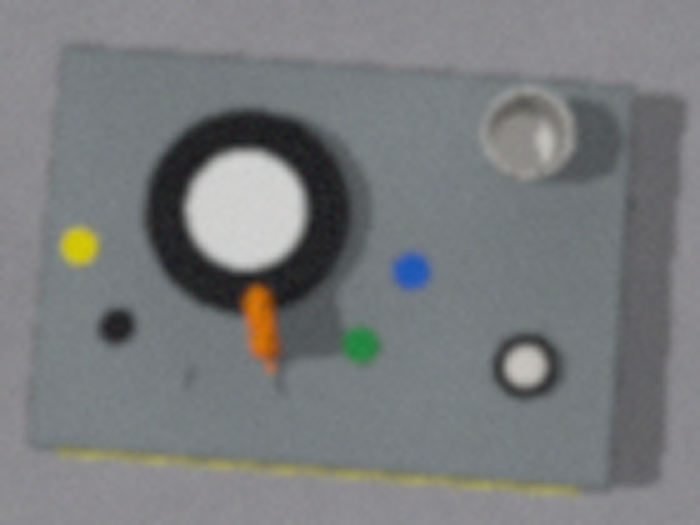

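View pics/sidez.png

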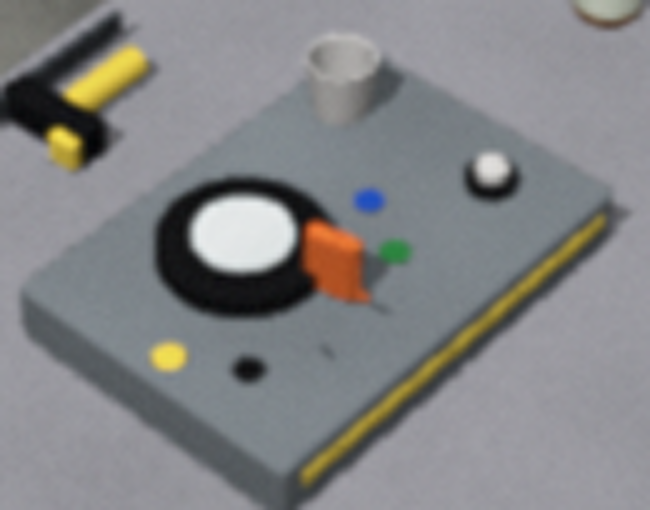

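The green disc, blue disc and yellow disc all lie 117–119 mm from the hub axis (0.593, 0.0155), so the measurements agree. That puts green at +45, with the tab near +12 to +15. Turning anticlockwise means pushing the tab's +y face towards -y. Now the button, the tab angle and the waypoints.

```bash
cat >> h.py <<'E'
from scipy.spatial.transform import Rotation as Ro
def tri(c1,u1,c2,u2):
    o1,d1=ray(c1,u1);o2,d2=ray(c2,u2)
    s=np.linalg.lstsq(np.c_[d1,-d2],o2-o1,rcond=None)[0]
    a=o1+s[0]*d1;b=o2+s[1]*d2; return (a+b)/2,np.linalg.norm(a-b)
def units(p,q=None,ref=None):
    o=get_obs(); R=Ro.from_quat(o["tool_rot"] if q is None else q).as_matrix()
    return (R.T@(np.array(p)-(o["eef_pos"] if ref is None else ref))/0.05).round(2)
C=np.array([.593,.0155])
def at(r,off,deg,z):
    a=np.radians(deg); u=np.array([-np.cos(a),-np.sin(a)]); t=np.array([np.sin(a),-np.cos(a)])
    return np.r_[C+r*u+off*t,z]
E
python3 - <<'E'
from h import *
t=camera("top");s=camera("side")
g=[blobs(t,(0,0,150),(180,50,255),(345,210,375,235))[0], blobs(s,(0,0,150),(180,50,255),(345,185,362,202))[0]]
print(g); print("button",tri(t,g[0][1],s,g[1][1]), onz(t,g[0][1],.08))
g=[blobs(t,(0,0,200),(180,40,255),(290,178,320,206))[0], blobs(s,(0,0,200),(180,40,255),(290,195,318,220))[0]]
print("hub",tri(t,g[0][1],s,g[1][1]))
# tab top line fit (top view)
hsv=cv2.cvtColor(t["color"],cv2.COLOR_RGB2HSV); m=cv2.inRange(hsv,(3,130,60),(16,255,255)); m[:205]=0;m[230:]=0;m[:,:295]=0;m[:,320:]=0
ys,xs=np.nonzero(m)
W=np.array([onz(t,(x,y),.12)[:2] for x,y in zip(xs,ys)])
v=np.linalg.svd(W-W.mean(0))[2][0]; print("tab pca",np.degrees(np.arctan2(-v[1]*np.sign(-v[0]),abs(v[0]))),W.mean(0))
for z in(.094,.123):
    d=C-onz(t,(306.73,213.46),z)[:2]; print("tab ang",z,np.degrees(np.arctan2(d[1],d[0])),np.hypot(*d))
for nm,c in(("top",t),("side",s)): 
  pass
o=get_obs(); print(o["eef_pos"],o["clock"])
for p in [at(.088,-.045,11,.2),at(.088,-.045,11,.1)]+[at(.088,-.0235,a,.1) for a in(11,18,25,32,36)]: print(p.round(4),units(p))
E
```

```text
[(44, array([359.64, 222.91]), array([356, 220,   8,   7], dtype=int32)), (32, array([352.69, 192.47]), array([350, 190,   7,   6], dtype=int32))]
button (array([ 0.49348569, -0.17466695,  0.08188552]), np.float64(0.00126826655545672)) [ 0.49303406 -0.17513063  0.08      ]
hub (array([0.59396547, 0.01483624, 0.08647303]), np.float64(0.0006691006051714611))
tab pca 12.31999207097041 [ 5.17569018e-01 -2.66965969e-05]
tab ang 0.094 10.43841726298483 0.0744678295315173
tab ang 0.123 11.546453807192274 0.07665910595271466
[ 0.20553277 -0.455577    0.23098819] 0.3
[0.498  0.0429 0.2   ] [ 9.43 -6.68  0.62]
[0.498  0.0429 0.1   ] [ 9.43 -6.68  2.62]
[0.5021 0.0218 0.1   ] [ 9.33 -6.26  2.62]
[0.502  0.0107 0.1   ] [ 9.24 -6.06  2.62]
[ 5.033e-01 -4.000e-04  1.000e-01] [ 9.17 -5.85  2.62]
[ 0.5059 -0.0112  0.1   ] [ 9.13 -5.63  2.62]
[ 0.508  -0.0172  0.1   ] [ 9.12 -5.5   2.62]
```

move_arm(motion=[[0,[0.7,-0.5,0],0],[0,[1.4,-1.0,0],0],[0,[2.1,-1.5,0],0],[0,[2.8,-2.0,0],0],[0,[3.5,-2.5,0],0],[0,[4.2,-3.0,0],0],[0,[4.9,-3.5,0],0],[0,[5.6,-4.0,0],0],[0,[6.3,-4.5,0],0],[0,[6.6,-4.7,0],0]])

```text
clock: 1.3
eef_pos: [0.411, -0.1031, 0.2314]
tool_rot: [0.977, 0.212, 0.0, -0.0]
ft_force: [-0.4, -0.6, -0.6]
grip_width: 0.0001
```

move_arm(motion=[[0,[0.5,-0.4,0],0],[0,[1.0,-0.8,0],0],[0,[1.5,-1.1,0.1],0],[0,[2.0,-1.5,0.2],0],[0,[2.4,-1.8,0.3],0],[0,[2.7,-2.0,0.5],0],[0,[2.8,-2.0,0.7],0],[0,[2.8,-2.0,0.7],0],[0,[2.8,-2.0,0.7],0],[0,[2.8,-2.0,0.7],0]])

```text
clock: 2.3
eef_pos: [0.496, 0.0419, 0.1966]
tool_rot: [0.978, 0.21, 0.0, 0.0]
ft_force: [-0.6, 0.7, 0.1]
grip_width: -0.0003
```

```bash
python3 - <<'E'
from h import *
o=get_obs(); print(o["eef_pos"],o["tool_rot"],o["clock"],o["grip_width"],o["ft_force"],o["joint_pos"])
for p in [at(.088,-.045,12,.1)]+[at(.088,-.0235,a,.1) for a in(12,18,25,32,36)]: print(p.round(4),units(p))
for n in("top","side"): cv2.imwrite(f"pics/{n}1.png",cv2.resize(camera(n)["color"][130:270,230:410,::-1],None,fx=4,fy=4,interpolation=cv2.INTER_CUBIC))
E
```

```text
[0.49601488 0.04187208 0.19660558] [9.77795560e-01 2.09561027e-01 1.52208057e-05 1.32366676e-04] 2.3 -0.0002975119227913686 [-0.56090464  0.68394034  0.08053827] [ 8.43750821e-02  2.54202696e-01 -6.87777895e-02  1.24775218e+00
 -2.58761444e-04  2.80371573e+00]
[0.4976 0.0412 0.1   ] [0.02 0.02 1.93]
[0.502  0.0202 0.1   ] [-0.07  0.44  1.93]
[0.502  0.0107 0.1   ] [-0.15  0.62  1.93]
[ 5.033e-01 -4.000e-04  1.000e-01] [-0.21  0.83  1.93]
[ 0.5059 -0.0112  0.1   ] [-0.25  1.05  1.93]
[ 0.508  -0.0172  0.1   ] [-0.27  1.18  1.93]
```

View pics/side1.png

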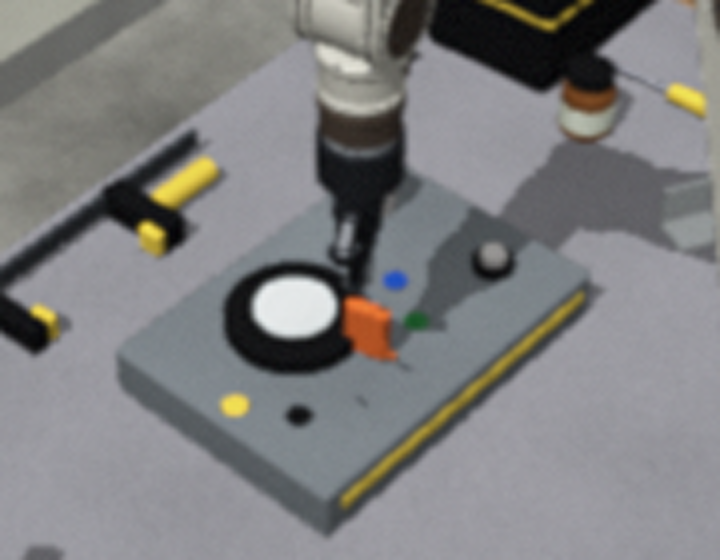

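View pics/top1.png

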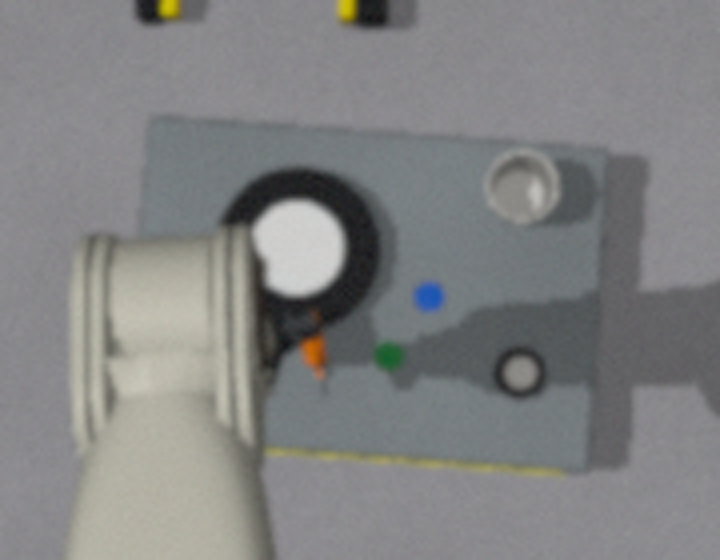

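```bash
cat >> h.py <<'E'
def proj(c,p):
    K=np.array([[c["fx"],0,c["cx"]],[0,c["fy"],c["cy"]],[0,0,1]])
    return cv2.projectPoints(np.array([p],float),c["rvec"],c["tvec"],K,c["distortion"])[0][0,0]
E
python3 - <<'E'
from h import *
o=get_obs()
for n in("top","side"):
    c=camera(n); R,_=cv2.Rodrigues(c["rvec"]); print(n,"cam",-R.T@c["tvec"])
    for p in(o["eef_pos"],o["eef_pos"]-[0,0,.1]): print((proj(c,p)-[230,130])*4)
E
```

```text
top cam [ 0.43197688 -0.08483999  1.45371736]
[245.72965178 354.35622847]
[257.68584149 360.8011885 ]
side cam [-0.22697158  0.95616233  1.3198708 ]
[354.65684801 282.22655355]
[353.77615574 359.83243101]
```

move_arm(motion=[[0,[0,0,0.3],0],[0,[0,0,0.7],0],[0,[0,0,1.1],0],[0,[0,0,1.5],0],[0,[0,0,1.8],0],[0,[0,0,1.9],0],[0,[0,0,1.9],0],[0,[0,0,1.9],0],[0,[0,0,1.9],0],[0,[0,0,1.9],0]])

```text
clock: 3.5
eef_pos: [0.4969, 0.0429, 0.1022]
tool_rot: [0.978, 0.21, 0.001, 0.0]
ft_force: [1.4, 0.0, 0.8]
grip_width: 0.0001
```

```bash
python3 - <<'E'
from h import *
o=get_obs(); print(o["eef_pos"],o["clock"],o["ft_force"])
for p in [at(.088,-.0235,a,.1) for a in(12,18,25,29,32,36)]: print(units(p))
for n in("top","side"): cv2.imwrite(f"pics/{n}2.png",cv2.resize(camera(n)["color"][130:270,230:410,::-1],None,fx=4,fy=4,interpolation=cv2.INTER_CUBIC))
E
```

```text
[0.49693962 0.04290568 0.10218174] 3.5 [1.38560282e+00 7.30358919e-04 7.96556330e-01]
[-0.09  0.46  0.04]
[-0.17  0.63  0.04]
[-0.24  0.84  0.04]
[-0.27  0.97  0.04]
[-0.28  1.06  0.04]
[-0.29  1.19  0.04]
```

View pics/side2.png

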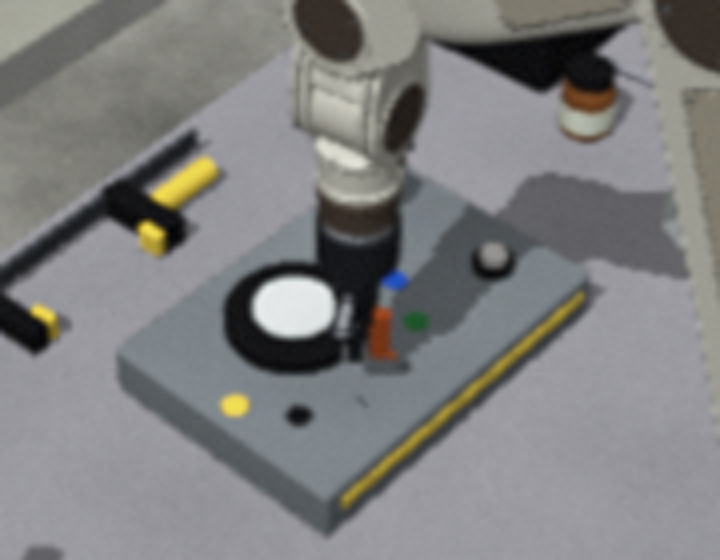

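The fingertip sits beside the tab's left face with no contact. I'll push slowly to just past the crest.

move_arm(motion=[[0,[-0.05,0.2,0],0],[0,[-0.1,0.4,0],0],[0,[-0.12,0.5,0],0],[0,[-0.15,0.6,0],0],[0,[-0.2,0.7,0],0],[0,[-0.22,0.8,0],0],[0,[-0.25,0.88,0],0],[0,[-0.26,0.94,0],0],[0,[-0.27,0.98,0],0],[0,[-0.27,0.98,0],0]])

```text
clock: 4.6
eef_pos: [0.5048, -0.007, 0.1014]
tool_rot: [0.978, 0.21, 0.001, -0.001]
ft_force: [1.0, 1.5, 0.9]
grip_width: 0.0001
```

```bash
cat > look.py <<'E'
from h import *
import sys
k=sys.argv[1]
o=get_obs(); print(o["eef_pos"],o["clock"],o["ft_force"])
for n in("top","side"):
    c=camera(n);cv2.imwrite(f"pics/{n}{k}.png",cv2.resize(c["color"][130:270,230:410,::-1],None,fx=4,fy=4,interpolation=cv2.INTER_CUBIC))
    b=blobs(c,(3,130,60),(18,255,255),(290,195,345,235))
    if b:
        d=C-onz(c,b[0][1],.1)[:2]; print(n,b[0][:2],"world ang",np.degrees(np.arctan2(d[1],d[0])),np.hypot(*d))
E
python3 look.py 3
```

```text
[ 0.50476029 -0.00702071  0.10142874] 4.6 [0.98499586 1.51697675 0.93351   ]
side (74, array([321.19, 209.09])) world ang 17.24287196416961 0.07432914241683948
```

View pics/side3.png

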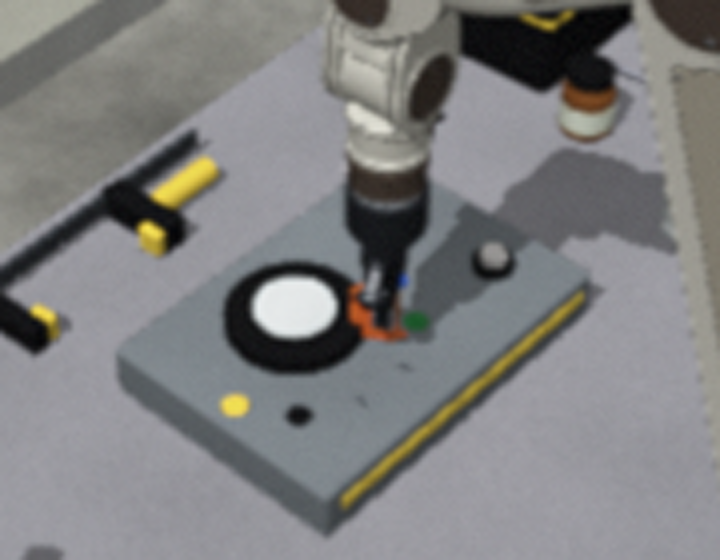

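View pics/top3.png

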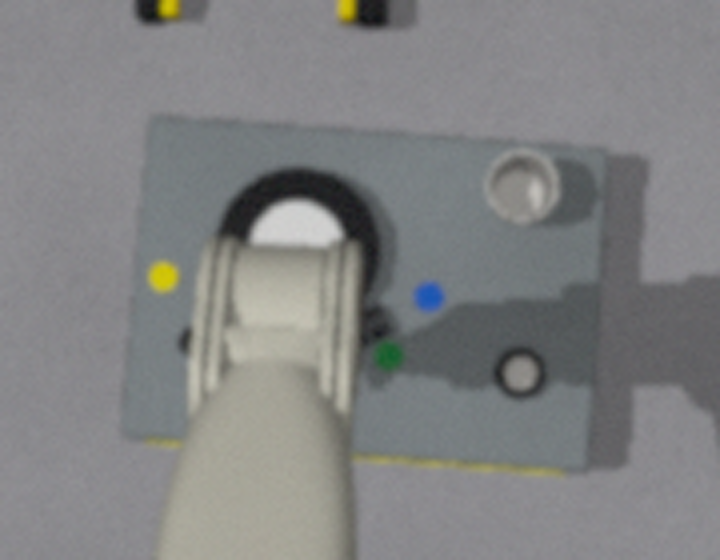

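move_arm(motion=[[0,[0,0.02,0],0],[0,[0,0.04,0],0],[0,[0,0.06,0],0],[0,[-0.01,0.08,0],0],[0,[-0.01,0.1,0],0],[0,[-0.01,0.12,0],0],[0,[-0.02,0.14,0],0],[0,[-0.02,0.14,0],0],[0,[-0.02,0.14,0],0],[0,[-0.02,0.14,0],0]])

```text
clock: 5.7
eef_pos: [0.5061, -0.0142, 0.1013]
tool_rot: [0.978, 0.21, -0.0, 0.0]
ft_force: [0.9, -0.6, -0.1]
grip_width: 0.0001
```

```bash
python3 look.py 4; python3 - <<'E'
from h import *
c=camera("side")
for uv in [(330,213.2)]:
    d=C-onz(c,uv,.064)[:2]; print("ptr3",np.degrees(np.arctan2(d[1],d[0])),np.hypot(*d))
E
```

```text
[ 0.50606468 -0.01423336  0.10131476] 5.7 [ 0.91891316 -0.58702596 -0.08570343]
side (76, array([321.43, 207.39])) world ang 24.277752657762196 0.07239329161899515
ptr3 31.354956796311342 0.10460679594516094
```

View pics/side4.png

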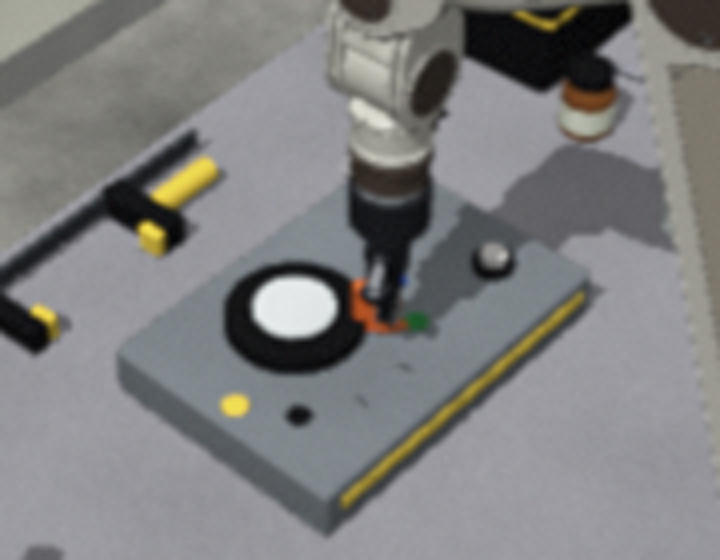

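The tab has moved and the contact force is about zero. Backing off the tab and lifting to check it.

move_arm(motion=[[0,[0,-0.2,0],0],[0,[0,-0.5,0],0],[0,[0,-0.8,0],0],[0,[0,-1.0,-0.2],0],[0,[0,-1.0,-0.6],0],[0,[0,-1.0,-1.1],0],[0,[0,-1.0,-1.6],0],[0,[0,-1.0,-2.0],0],[0,[0,-1.0,-2.0],0],[0,[0,-1.0,-2.0],0]])

```text
clock: 6.85
eef_pos: [0.4855, 0.0321, 0.2019]
tool_rot: [0.978, 0.211, 0.001, 0.0]
ft_force: [-0.0, 0.0, -0.9]
grip_width: 0.0
```

```bash
python3 look.py 5
```

```text
[0.48553841 0.03208962 0.20188891] 6.85 [-0.02715742  0.0399971  -0.91018358]
top (88, array([317.84, 208.86])) world ang 41.1601258849864 0.07640132921329273
side (137, array([323.73, 204.99])) world ang 35.14427610408366 0.07910576286314933
```

View pics/side5.png

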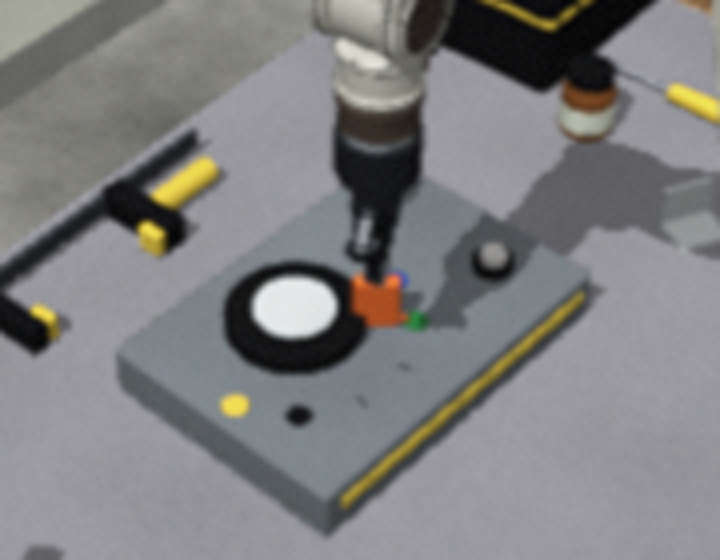

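View pics/top5.png

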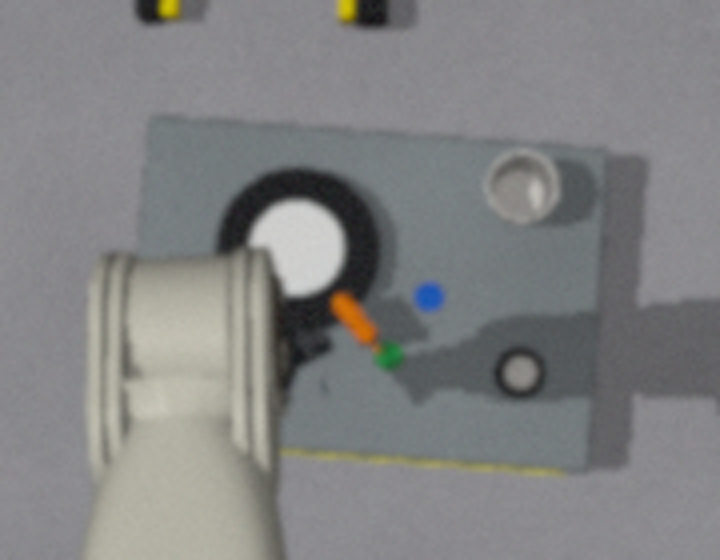

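The selector has clicked in: the pointer tip touches the green disc at zoomed (385,350), and the tab angle is about 41–42° against 42.6° for green. Next, above the button.

```bash
python3 - <<'E'
from h import *
for z in(.2,.095,.082,.076): print(units([.4935,-.1748,z]))
E
```

```text
[-1.54  3.84  0.01]
[-1.54  3.84  2.11]
[-1.54  3.84  2.37]
[-1.53  3.84  2.49]
```

move_arm(motion=[[0,[-0.2,0.4,0],0],[0,[-0.4,1.0,0],0],[0,[-0.7,1.7,0],0],[0,[-1.0,2.4,0],0],[0,[-1.2,3.0,0],0],[0,[-1.4,3.5,0],0],[0,[-1.54,3.84,0],0],[0,[-1.54,3.84,0.5],0],[0,[-1.54,3.84,1.0],0],[0,[-1.54,3.84,1.0],0]])

```text
clock: 7.95
eef_pos: [0.4907, -0.1742, 0.1466]
tool_rot: [0.978, 0.21, -0.004, -0.003]
ft_force: [-1.1, 0.5, 0.2]
grip_width: 0.0
```

```bash
python3 look.py 6;  python3 - <<'E'
from h import *
print(units([.4935,-.1748,.082]))
E
```

```text
[ 0.49067189 -0.17420434  0.14662288] 7.95 [-1.09341389  0.51674794  0.16974015]
top (91, array([318.08, 208.3 ])) world ang 42.5257305303493 0.07550092078330602
side (149, array([323.66, 204.06])) world ang 38.833219157064015 0.07871701813173913
[0.01 0.   1.37]
```

View pics/side6.png

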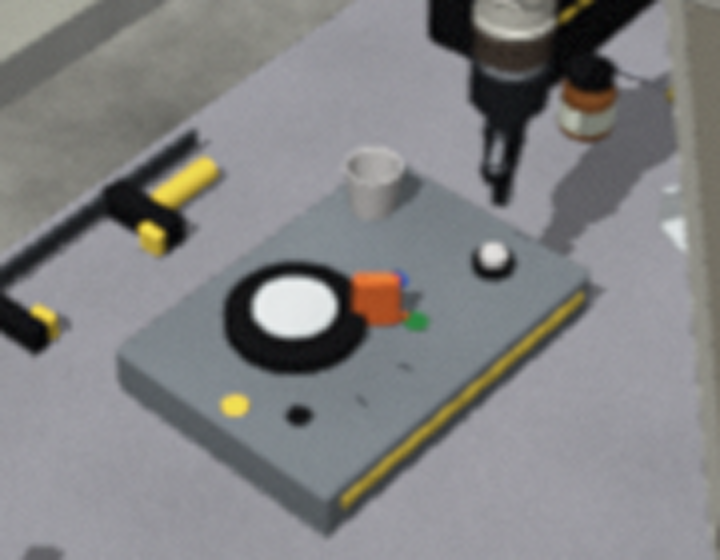

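View pics/top6.png

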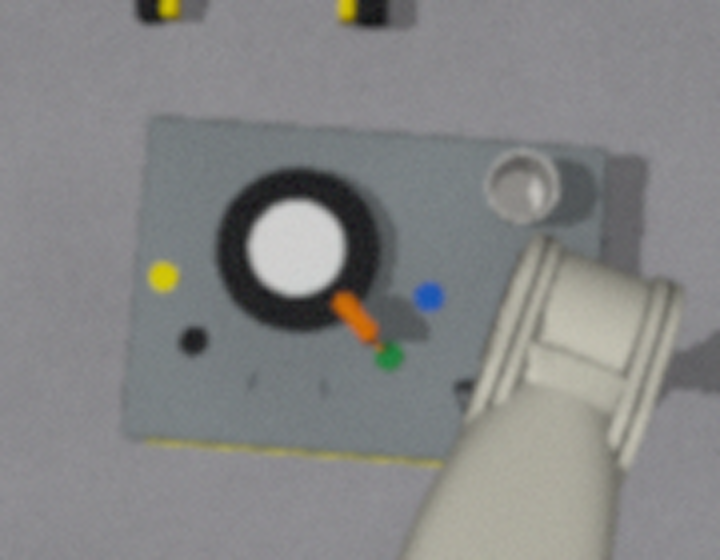

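The fingertip is above the button, which reads white at zoomed side (493,255), and the selector is at green. Descending to the button top.

move_arm(motion=[[0,[0.04,0,0.4],0],[0,[0.04,0,0.8],0],[0,[0.04,0,1.1],0],[0,[0.04,0,1.2],0],[0,[0.04,0,1.26],0],[0,[0.04,0,1.3],0],[0,[0.04,0,1.34],0],[0,[0.04,0,1.38],0],[0,[0.04,0,1.4],0],[0,[0.04,0,1.4],0]])

```text
clock: 9.05
eef_pos: [0.4964, -0.1745, 0.0816]
tool_rot: [0.978, 0.21, 0.0, 0.0]
ft_force: [0.3, -0.3, 1.5]
grip_width: 0.0002
```

move_arm(motion=[[0,[-0.04,0,0],0],[0,[-0.04,0,0.02],0],[0,[-0.04,0,0.04],0],[0,[-0.04,0,0.06],0],[0,[-0.04,0,0.08],0],[0,[-0.04,0,0.1],0],[0,[-0.04,0,0.12],0],[0,[-0.04,0,0.12],0],[0,[-0.04,0,0.12],0],[0,[-0.04,0,0.12],0]])

```text
clock: 10.05
eef_pos: [0.4948, -0.1754, 0.0761]
tool_rot: [0.978, 0.21, 0.001, 0.0]
ft_force: [0.8, -0.0, 7.8]
grip_width: -0.0005
```

move_arm(motion=[[0,[0,0,0.01],0],[0,[0,0,0.02],0],[0,[0,0,0.03],0],[0,[0,0,0.04],0],[0,[0,0,0.04],0],[0,[0,0,0.04],0],[0,[0,0,0.04],0],[0,[0,0,0.04],0],[0,[0,0,0.04],0],[0,[0,0,0.04],0]])

```text
clock: 11.05
eef_pos: [0.4948, -0.1754, 0.0758]
tool_rot: [0.978, 0.21, 0.001, 0.001]
ft_force: [-3.6, 1.3, 16.8]
grip_width: -0.0
```

```bash
python3 look.py 7
```

```text
[ 0.49483208 -0.1754123   0.07583813] 11.05 [-3.62342774  1.32309786 16.79766107]
top (91, array([318.02, 208.23])) world ang 42.52820406953168 0.07519439535735002
side (150, array([323.68, 203.92])) world ang 39.39228842469415 0.07880408076044228
```

View pics/side7.png

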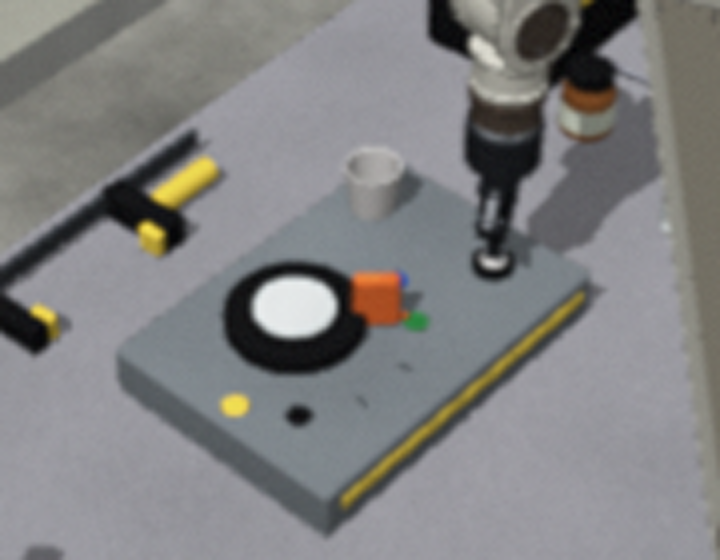

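The force rose to 17 N with almost no further motion (z 0.0758, about 6 mm below first contact), so the button is bottomed. Releasing.

move_arm(motion=[[0,[0,0,-0.1],0],[0,[0,0,-0.3],0],[0,[0,0,-0.7],0],[0,[0,0,-1.1],0],[0,[0,0,-1.6],0],[0,[0,0,-2.1],0],[0,[0,0,-2.6],0],[0,[0,0,-3.0],0],[0,[0,0,-3.0],0],[0,[0,0,-3.0],0]])

```text
clock: 12.15
eef_pos: [0.4937, -0.1752, 0.2227]
tool_rot: [0.978, 0.21, -0.001, -0.0]
ft_force: [-0.2, -0.1, -0.4]
grip_width: 0.0
```

```bash
python3 look.py 8; python3 - <<'E'
from h import *
c=camera("top"); cv2.imwrite("pics/full8.png",c["color"][:,:,::-1])
E
```

```text
[ 0.49370865 -0.17515545  0.22266062] 12.15 [-0.21160134 -0.12430878 -0.44120847]
top (88, array([318.26, 208.28])) world ang 42.89772345257597 0.0758457384198707
side (148, array([323.7 , 203.99])) world ang 39.11308221263486 0.07887476751832807
```

View pics/side8.png

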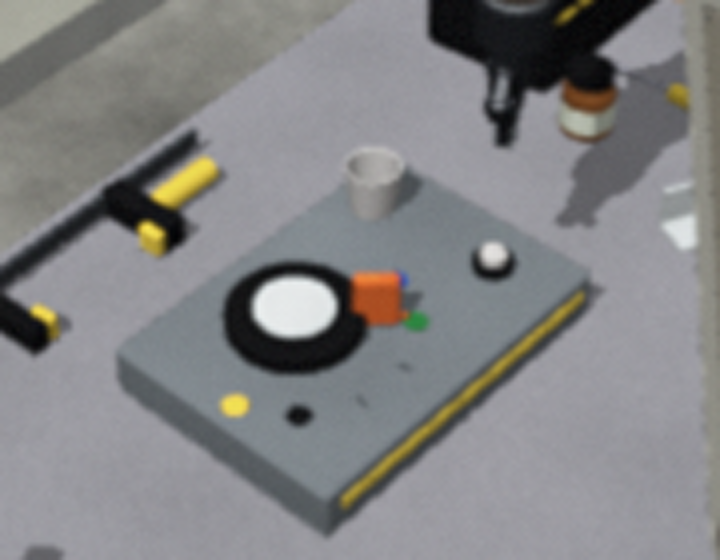

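View pics/full8.png

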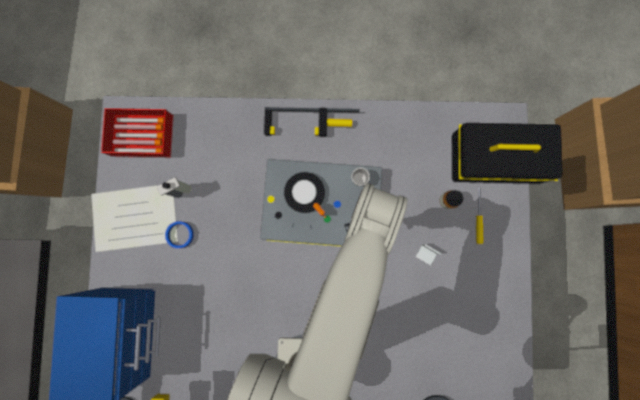

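The button is back up at side zoomed (493,255), and the pointer is at green, at top (325,216). The cup at (360,176) and the other loose things are where they were, and the robot is clear of everything.

```bash
python3 -c "
from workcell import *
print(job_done())"
```

```text
the job is handed in; nothing more can be done
None
```

The selector is at the green mark and the start button has been pressed and released, in that order. I handed the job in at about 12 s on the robot's clock.

- **Selector:** I pushed the orange tab's left face anticlockwise with the shut fingertips, one click from +15 to +45, then backed off. The last top view put the tab at 42.9° in world axes, against 42.6° measured for the green mark. The side view read about 39°; that view sees the tab's broad face, so I trusted it less. In both views the pointer lies on the green disc.
- **Start button:** I pressed it straight down about 6 mm. The force then rose to about 17 N with almost no further motion, so it was bottomed. After lifting, the side view shows it back up.
- **Everything else:** By eye, the cup and the other loose things are where they were in the first pictures. The wrist force read about zero, with the fingertips 0.22 m above the bench, clear of everything.

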